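# Scrape steel clippings off the sprung work plate

## Robot

A 7-joint arm with a two-finger parallel gripper is mounted at the origin on the work surface. World frame = base frame: x ahead of the robot, y to its left, z up, the work surface at z = 0. Lengths are in m, angles in rad, forces in N, time in s.
With the tool pointing down it reaches from about 0.425 to 0.875 m from the base axis. Payload 4.7 kg.
Tool frame: the origin (TCP) lies midway between the tips of the shut fingers; the grasp point (between the pads) lies 19 mm behind it; z points along the fingers, y is the line along which they close (so a half turn about z gives the same grasp; the last joint's range is limited). The gripper opens to 87 mm and grips with 3 to 60 N. Pads are 19 mm wide; open, the fingers measure 117 mm over their backs; the gripper's body (75 mm by 190 mm) begins 51 mm behind the grasp point.
Start: joints at [-1.279, 0.321, -0.07, 1.45, 0.023, 1.371, -0.057], TCP at [0.178, 0.625, 0.191] pointing down, gripper open.
Joint ranges: [-2.86, 2.86], [-0.3, 2.09], [-1.38, 1.24], [0.06, 2.45], [-1.56, 4.7], [0.09, 2.05], [-2.69, 2.69]. Speed limits (rad/s): [2.57, 2.57, 3.14, 3.14, 3.14, 3.14, 3.14].

## Interface

Orientations are given as a rotation vector (axis times angle).
In Python, from bench import ctrl gives the robot as it stands. The module is installed in compiled form; this text tells all that it offers.
- The arm moves only by the tool carry_out, never from a script. Its argument "steps" is a list of rows, each a list of 7 numbers: the turn, a rotation vector about the world's x, y, z in degrees, then the shift along the world's x, y, z in cm, then the opening, from 0 (shut) to 1 (fully open). A call has 1 to 12 rows; each row is the pose to reach, as a shift and turn from the pose commanded when the call began; what a row does not reach only later rows make up. A row lasts 1/10 s, in which the tool goes at most 50 mm and 8.59 degrees, less where a joint would pass 70% of its speed; a pose out of reach is approached as far as the arm can. A call with a gripper value outside its range is refused whole. The fingers move at their own pace and stop on an object; "squeeze" is the grip in N (left out, the last holds). Time passes only in rows, so rows that repeat a pose let the fingers close. It gives the time, the measured TCP pose, the force, the opening and the grip force at its end, in the units of the state.
- ctrl.get_state(): the state, without advancing time (a new reading comes with each control period).
- ctrl.get_image(name): name is "side" or "top"; returns a dict with "pixels" (400x640x3 uint8, red, green, blue), "camera_matrix" (3x3 intrinsics, pixels), "k1" (the pictures are not rectified: a ray, as slopes to the right and down, at radius r is drawn at 1 + k1 r^2 times it, then the intrinsics apply), "cam_to_world" (4x4, takes a point from camera to world coordinates). Camera axes: x right, y down, z forward; pixel columns grow to the right and rows downward; lengths in m; the calibration is good to about 2 mm. A picture is of the moment at which its call begins. There is no depth.
- ctrl.close_job(): hands the job in; it is judged then, once.
The state is a dict: "time": time; "joint_positions": joint angles; "qd": joint speeds; "joint_torque": joint torques, N m; "position": TCP position; "tool_rot": TCP orientation; "ft_force": force on the tool from outside, world axes, zero at the start; "torque": the same for the moment, N m; "grip_width": opening from 0.0 (shut) to 1.0 (fully open); "grip_force": force on a finger pad.
Only numpy, scipy, OpenCV 4.12 (cv2) and the standard library are available. Lean on these libraries where they do the work, as an engineer would, in place of code of your own. Each camera call takes 0.05 s, during which the arm holds its last target. There are 200 camera calls.

## Task

Take the scraper block and wipe the four loose steel clippings off the sprung work plate and down its sloping apron into the catch tray: set the sole down behind them, at the end away from the tray, and push right along to the tray end of the apron, keeping the sole pressed on the steel with about 10 N all the way, down the slope too, and never so hard that the springs bottom out. Touch the clippings only with the scraper and leave the other things on the bench where they are. When the clippings are in the tray, stand the scraper upright on the bench again, beside the stand.

Things in the scene. Friction and masses are not known exactly. Their poses are not given: they have to be found in the camera images.
- scraper: the scraper block, standing upright on the bench: a bare steel bar 20 (its x) x 120 (its y) x 24 high with a wooden grip on top, 24 thick (x) x 60 (y), from 24 to 80 mm above the sole. Origin: centre of the flat sole, z up. Grip it across the 24 mm thickness. 0.4 kg. Either long side can push
- stand: the grey work stand (fixed). On top, on springs (15 N per mm, bottoming at 20 N), a level steel plate 150 wide (y), from x = -85 to +5 mm, 60 mm above the bench; hinged to it an apron of the same width to x = +115, sloping down to an open catch tray by 0 to 0.19 rad, unknown, different each time. Origin on the bench under the plate, x towards the tray
- crease (a point): the middle of the line where plate and apron meet, on their upper face, 60 mm above the bench, 5 mm from the stand's origin: the plate is level before it (-x), the apron slopes down after it (+x)
- tray (a point): centre of the catch tray's inner floor (4 mm above the bench, 167.5 mm from the stand's origin, axes as the stand's). Inside 117 (x) x 182 (y) mm, rim 30 mm above the bench; the apron's end overhangs its near wall by 10 mm
- chip0: a loose steel clipping of flat bar, 20 x 14 x 6 thick, lying on the plate at the start; origin at the centre of its underside
- chip1: a loose steel clipping of flat bar, 20 x 14 x 6 thick, lying on the plate at the start; origin at the centre of its underside
- chip2: a loose steel clipping of flat bar, 20 x 14 x 6 thick, lying on the plate at the start; origin at the centre of its underside
- chip3: a loose steel clipping of flat bar, 20 x 14 x 6 thick, lying on the plate at the start; origin at the centre of its underside
- box_tube: a short open length of square steel tube, 40 x 120 x 40 high (bystander)
- pipe_short: a steel pipe ring standing on end, 42 across, 30 high (bystander)
- pipe_long: a dark steel pipe offcut standing on end, 70 across, 65 high (bystander)
- angle_iron: a dark angle-iron offcut, 160 long, 30 high (bystander)
- spray_can: an aluminium spray can, 54 across, 160 high (bystander)
- wire_brush: a lying wire brush with a flat wooden back, 220 long, 31 high (bystander)
- chip_hammer: a lying hammer, 260 long (bystander)
- angle_bit: a small angle-iron offcut, 50 x 25 x 25 (bystander)
There are look-alikes about, which are no part of the job. There is more than one size of the scraper; the one meant has the size given above.

How it is judged:
On the way, in this order (a step that is already met when the one before it is completed fails the run):
1. the scraper's sole is pressed on the plate (over 5 N) at the end away from the tray, behind the clippings (scraper origin at stand x below -50 mm) (contact force between scraper and stand above 5 N and x of scraper in the frame of stand below -0.05 m), for 0.1 s.
2. it is pressed on the plate (over 5 N) while pushing across the plate (stand x from -30 to +10 mm) (contact force between scraper and stand above 5 N and x of scraper in the frame of stand between -0.03 and 0.01 m), for 0.1 s.
3. it is still pressed on the apron (over 5 N) at the tray end (stand x over 93 mm) (contact force between scraper and stand above 5 N and x of scraper in the frame of stand above 0.093 m), for 0.1 s.
At the end, for the whole second after the job is handed in: All four clippings lie at rest inside the catch tray (below its rim, between its walls), and the scraper stands upright (within 0.1 rad) and still with its sole on the bench (not on the plate or in the tray) (x of chip0 in the frame of tray between -0.0585 and 0.0585 m and y of chip0 in the frame of tray between -0.091 and 0.091 m and z of each of chip0, chip1, chip2, chip3 in the frame of tray below 0.024 m and linear speed of each of chip0, chip1, chip2, chip3 below 0.03 m/s and x of chip1 in the frame of tray between -0.0585 and 0.0585 m and y of chip1 in the frame of tray between -0.091 and 0.091 m and x of chip2 in the frame of tray between -0.0585 and 0.0585 m and y of chip2 in the frame of tray between -0.091 and 0.091 m and x of chip3 in the frame of tray between -0.0585 and 0.0585 m and y of chip3 in the frame of tray between -0.091 and 0.091 m and height (world z) of scraper below 0.004 m and angle between scraper's own z axis and vertical below 0.1 rad and linear speed of scraper below 0.02 m/s); the robot touches nothing.
It fails at once if the scraper is pushed against the stand so hard that the springs bottom out (over 20 N) (contact force between scraper and stand above 20 N).
It fails at once if a clipping is touched by the fingers instead of the scraper (contact force between the fingers and chip0 above 0.5 N or contact force between the fingers and chip1 above 0.5 N or contact force between the fingers and chip2 above 0.5 N or contact force between the fingers and chip3 above 0.5 N).
It fails at once if a bystander is moved more than 20 mm (distance of any of box_tube, pipe_short, pipe_long, angle_iron, spray_can, wire_brush, chip_hammer, angle_bit from where it was at the start of the episode above 0.02 m).
It also fails if it takes over 61 s, if anything falls off the work surface, if the arm or the gripper's body presses on something with over 40 N, if the wrist force passes 120 N, or if a joint passes its speed limit or range.

## Working session

There is one attempt and no reset: what is moved stays moved. The work goes in short steps, Python scripts to look and compute and a tool call to move; the robot and the scene stay as the last step left them, time stands still between calls to the robot, and variables do not carry over. Pictures are saved under pics/ and viewed, at most 10 in all, crops included, and the job is handed in when it is done.

Besides the shell and the picture viewer there is one more tool, called by a JSON object that holds its "fn" and its "kwargs". carry_out: Moves the arm, as the interface text tells. Its arguments: {"type":"object","properties":{"steps":{"type":"array","items":{"type":"array","items":{"type":"number"}}},"squeeze":{"type":"number"}},"required":["steps"]}

```bash
mkdir -p pics; cat > h.py <<'E'
import numpy as np, cv2
from bench import ctrl
def grab(n,f=None):
    d=ctrl.get_image(n)
    if f: cv2.imwrite(f,d["pixels"][:,:,::-1])
    return d
def ray(d,uv):
    K=np.array(d["camera_matrix"]);k=d["k1"];T=np.array(d["cam_to_world"])
    p=cv2.undistortPoints(np.array(uv,float).reshape(-1,1,2),K,np.array([k,0,0,0,0.]),).reshape(-1,2)
    v=np.c_[p,np.ones(len(p))]@T[:3,:3].T
    return T[:3,3],v
def onplane(d,uv,z):
    o,v=ray(d,uv); return o+v*((z-o[2])/v[:,2])[:,None]
def proj(d,P):
    K=np.array(d["camera_matrix"]);T=np.linalg.inv(np.array(d["cam_to_world"]))
    P=np.array(P,float).reshape(-1,3)
    return cv2.projectPoints(P,cv2.Rodrigues(T[:3,:3])[0],T[:3,3],K,np.array([d["k1"],0,0,0,0.]))[0].reshape(-1,2)
def tri(d1,a,d2,b):
    o1,v1=ray(d1,[a]);o2,v2=ray(d2,[b]);v1=v1[0];v2=v2[0]
    s=np.linalg.lstsq(np.c_[v1,-v2],o2-o1,rcond=None)[0]
    p=o1+s[0]*v1;q=o2+s[1]*v2
    return (p+q)/2,np.linalg.norm(p-q)
E
python3 - <<'E'
from h import *
for n in("top","side"):
    d=grab(n,f"pics/{n}0.png"); np.save(f"pics/{n}0.npy",d,allow_pickle=True)
    print(n,np.round(d["cam_to_world"],3).tolist(),d["k1"],np.round(d["camera_matrix"],0).tolist())
print(ctrl.get_state())
E
```

```text
top [[0.004, -0.989, 0.148, 0.406], [-1.0, -0.003, 0.009, 0.001], [-0.009, -0.148, -0.989, 1.214], [0.0, 0.0, 0.0, 1.0]] -0.03292603376313104 [[365.0, 0.0, 316.0], [0.0, 365.0, 196.0], [0.0, 0.0, 1.0]]
side [[0.746, -0.341, 0.571, -0.215], [-0.665, -0.399, 0.631, -0.851], [0.012, -0.851, -0.525, 0.771], [0.0, 0.0, 0.0, 1.0]] -0.05526087124200171 [[367.0, 0.0, 321.0], [0.0, 367.0, 199.0], [0.0, 0.0, 1.0]]
{'time': 0.1, 'joint_positions': array([-1.27889189,  0.32174878, -0.07011507,  1.45156688,  0.0226002 ,
        1.37079258, -0.05687184]), 'qd': array([-1.84488117e-03, -1.41128351e-03, -4.55983728e-04, -4.19219806e-03,
        1.50126457e-03,  1.00147375e-05, -5.18797570e-04]), 'joint_torque': array([-5.56175837e-04, -4.92569304e+01, -4.05974854e-01, -3.13399279e+01,
       -6.41249889e-02,  3.95427074e-02,  6.79704817e-05]), 'position': array([0.17813825, 0.62453682, 0.19036426]), 'tool_rot': array([-4.34818153e-01, -3.11119802e+00,  2.70342831e-03]), 'ft_force': array([ 0.25531854, -0.29407904, -0.05756066]), 'torque': array([-0.00906844,  0.0167786 ,  0.02909123]), 'grip_force': 0.0, 'grip_width': 0.9963923423995746}
```

View pics/top0.png

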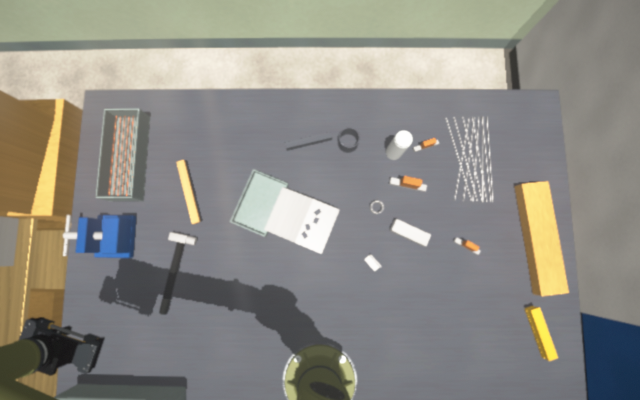

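View pics/side0.png

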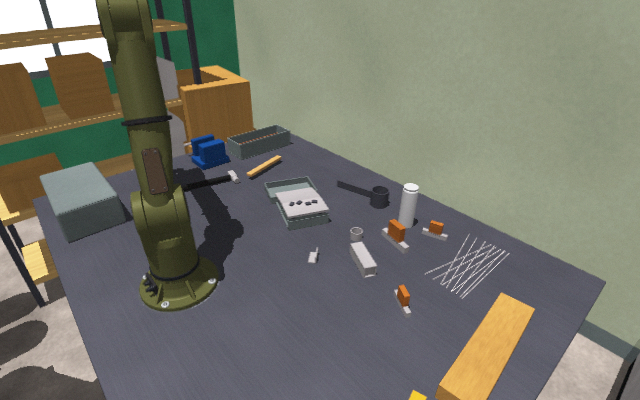

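The top view shows the stand with its plate at (303,220) and the tray at (260,203). The scraper look-alikes are orange grips on steel bars at top (409,183), (427,144) and (467,245), and in the side view at (396,235), (435,229) and (403,298). I'll measure their sizes.

```bash
cat > m.py <<'E'
from h import *
T=np.load("pics/top0.npy",allow_pickle=True).item();S=np.load("pics/side0.npy",allow_pickle=True).item()
def blobs(d,roi,lo,hi,mina):
    h=cv2.cvtColor(d["pixels"],cv2.COLOR_RGB2HSV);m=cv2.inRange(h,lo,hi)
    z=np.zeros_like(m);x0,y0,x1,y1=roi;z[y0:y1,x0:x1]=m[y0:y1,x0:x1]
    cs=cv2.findContours(z,cv2.RETR_EXTERNAL,cv2.CHAIN_APPROX_NONE)[0]
    return [c for c in cs if cv2.contourArea(c)>=mina]
if __name__=="__main__":
    for c in blobs(T,(390,120,500,270),(5,120,90),(18,255,255),15):
        r=cv2.minAreaRect(c);print("T orange",np.round(r[0],1),np.round(r[1],1),round(r[2]),cv2.contourArea(c))
        b=onplane(T,cv2.boxPoints(r),.08)
        print(np.round(b[:,:2],3).tolist())
    for c in blobs(S,(370,200,460,320),(5,120,90),(18,255,255),15):
        r=cv2.minAreaRect(c);print("S orange",np.round(r[0],1),np.round(r[1],1),round(r[2]))
    for c in blobs(T,(390,120,500,270),(0,0,150),(180,60,255),10)+blobs(T,(225,160,345,260),(0,0,185),(180,40,255),50):
        r=cv2.minAreaRect(c);print("T light",np.round(r[0],1),np.round(r[1],1),round(r[2]),np.round(onplane(T,cv2.boxPoints(r),.024)[:,:2],3).tolist())
    for c in blobs(T,(290,195,330,245),(0,0,0),(180,255,120),4):
        m=cv2.moments(c);print("chip T",m["m10"]/m["m00"],m["m01"]/m["m00"],cv2.contourArea(c))
    z=lambda d,x,y,w,h,f:cv2.resize(d["pixels"][y:y+h,x:x+w,::-1],(w*f,h*f),interpolation=cv2.INTER_CUBIC)
    a=z(T,225,165,120,95,4);b=z(S,255,170,80,60,4);c=z(T,385,125,100,65,4);e=z(S,375,205,75,115,4)
    im=np.zeros((600,800,3),np.uint8)
    im[:300,:400]=cv2.resize(a,(400,300)) ;im[300:600,:400]=cv2.resize(b,(400,300));im[:260,400:]=c;im[260:600,420:720]=e[:340]
    cv2.imwrite("pics/mont.png",im)
E
python3 m.py
```

```text
T orange [470.5 245.6] [15.5  6.7] 30 76.5
[[0.426, -0.44], [0.443, -0.451], [0.42, -0.491], [0.402, -0.48]]
T orange [411.1 181.9] [19.3  9.7] 13 153.0
[[0.614, -0.255], [0.644, -0.262], [0.631, -0.322], [0.6, -0.314]]
T orange [428.5 142.4] [ 5.9 14.7] 68 65.5
[[0.752, -0.323], [0.77, -0.368], [0.752, -0.374], [0.733, -0.33]]
S orange [403.2 294.9] [21.5 11.4] 67
S orange [435.5 227.1] [13.3 11.7] 16
S orange [396.2 230.1] [16.2 21.6] 6
T light [476.4 252.3] [4.8 8.2] 74 [[0.406, -0.492], [0.413, -0.518], [0.398, -0.521], [0.391, -0.495]]
T light [458. 241.] [8.5 5.7] 45 [[0.441, -0.432], [0.454, -0.446], [0.435, -0.465], [0.422, -0.451]]
T light [410.9 232.2] [40.1 14.9] 25 [[0.472, -0.227], [0.516, -0.248], [0.461, -0.365], [0.417, -0.343]]
T light [421. 187.] [ 8. 12.] 90 [[0.629, -0.315], [0.629, -0.355], [0.602, -0.354], [0.602, -0.314]]
T light [394.5 181. ] [10.  9.] 90 [[0.653, -0.233], [0.653, -0.263], [0.619, -0.262], [0.619, -0.232]]
T light [417.1 147.8] [6.  7.9] 72 [[0.755, -0.311], [0.764, -0.337], [0.744, -0.343], [0.735, -0.317]]
T light [437.  142.5] [4.1 6.6] 18 [[0.76, -0.384], [0.782, -0.393], [0.777, -0.406], [0.755, -0.397]]
T light [401.  145.4] [19. 33.] 20 [[0.715, -0.223], [0.824, -0.264], [0.801, -0.324], [0.693, -0.282]]
T light [487.6 131.5] [23.1  2.6] 86 [[0.849, -0.566], [0.849, -0.575], [0.768, -0.574], [0.767, -0.565]]
T light [470.8 160.8] [86.4 41.1] 84 [[0.848, -0.429], [0.864, -0.571], [0.568, -0.581], [0.553, -0.444]]
T light [287.4 213.4] [93.6 53.4] 22 [[0.503, 0.281], [0.668, 0.22], [0.551, -0.069], [0.39, -0.003]]
```

View pics/mont.png

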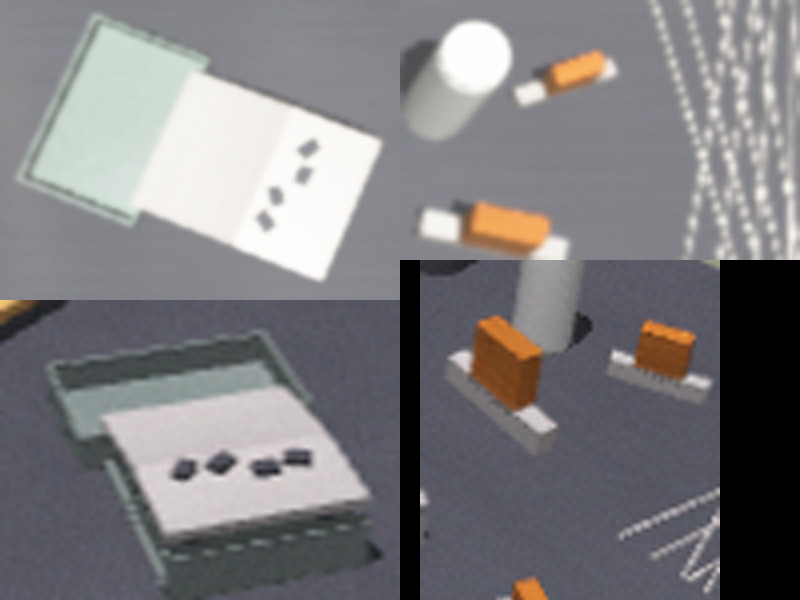

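The two steel bars at (427,144) and (467,245) are clearly shorter, about 95 mm. The big one at top (410,183), side (396,235), is about 120 mm long, so that is the scraper. The stand shows the level plate on the right with four dark chips, and the apron and tray on the left. Next I'll triangulate its corners.

```bash
cat > m2.py <<'E'
from m import *
def sub(d,p,w=4):
    g=cv2.cvtColor(d["pixels"],cv2.COLOR_RGB2GRAY)
    c=np.array(p,np.float32).reshape(-1,1,2).copy()
    return cv2.cornerSubPix(g,c,(w,w),(-1,-1),(3,50,.01)).reshape(-1,2)
t=[(339.9,210),(321.9,254),(312,198.3),(294.6,242),(283.5,187.8),(265.5,230.6)]
s=[(329,209),(288,216.6),None,None,(308.6,187),(275.6,193)]
tt=sub(T,t);print(np.round(tt,1).tolist())
si=[0,1,4,5];ss=sub(S,[s[i] for i in si],3);print(np.round(ss,1).tolist())
for i,q in zip(si,ss):
    p,e=tri(T,tt[i],S,q);print(i,np.round(p,4),"gap",round(e,4), "rawpick",np.round(tri(T,t[i],S,s[i])[0],4))
P=onplane(T,tt,.06);print("on .06",np.round(P[:,:2],4).tolist())
# rigid fit of plate corners (stand coords)
L=np.array([[-.085,-.075],[-.085,.075],[.005,-.075],[.005,.075]]);Q=P[:4,:2]
lc,qc=L.mean(0),Q.mean(0);A=(L-lc).T@(Q-qc);ang=np.arctan2(A[0,1]-A[1,0],A[0,0]+A[1,1])
R=np.array([[np.cos(ang),-np.sin(ang)],[np.sin(ang),np.cos(ang)]]);o=qc-R@lc
print("stand",o,np.degrees(ang),"resid mm",np.round(1e3*(L@R.T+o-Q),1).tolist())
# chips
g=cv2.cvtColor(T["pixels"],cv2.COLOR_RGB2GRAY);m=(g<150).astype(np.uint8)*255
z=np.zeros_like(m);z[200:242,297:325]=m[200:242,297:325]
for c in cv2.findContours(z,cv2.RETR_EXTERNAL,cv2.CHAIN_APPROX_NONE)[0]:
    p=onplane(T,[c.reshape(-1,2).mean(0)],.063)[0,:2];q=onplane(T,c.reshape(-1,2),.063)[:,:2]
    l=(q-o)@R;print("chip stand",np.round((p-o)@R,4),"xmin/max",l.min(0).round(3),l.max(0).round(3))
# scraper: grip top by triangulating corners
for d,n,(x,y,w,h) in((T,"T",(385,165,50,35)),(S,"S",(378,215,36,40))):
    cv2.imwrite(f"pics/z{n}.png",cv2.resize(d["pixels"][y:y+h,x:x+w,::-1],None,fx=10,fy=10,interpolation=cv2.INTER_CUBIC))
a=cv2.imread("pics/zT.png");b=cv2.imread("pics/zS.png")
im=np.zeros((400,800,3),np.uint8);im[:350,:440]=a[:,:440];im[:400,440:800]=b;cv2.imwrite("pics/z.png",im)
E
python3 m2.py
```

```text
[[339.20001220703125, 209.3000030517578], [321.20001220703125, 253.60000610351562], [314.79998779296875, 199.0], [297.29998779296875, 244.10000610351562], [285.8999938964844, 187.8000030517578], [267.5, 231.10000610351562]]
[[328.5, 208.6999969482422], [286.8999938964844, 216.5], [311.3999938964844, 187.10000610351562], [275.6000061035156, 193.0]]
0 [ 0.5366 -0.0613  0.0613] gap 0.0001 rawpick [ 0.535  -0.0642  0.0621]
1 [ 0.3965 -0.0042  0.0607] gap 0.0015 rawpick [ 0.3967 -0.0073  0.0617]
4 [0.6061 0.1113 0.0487] gap 0.0031 rawpick [0.6041 0.1212 0.046 ]
5 [0.4683 0.166  0.0499] gap 0.0026 rawpick [0.471  0.1722 0.046 ]
on .06 [[0.5367, -0.0614], [0.3971, -0.0047], [0.5696, 0.0163], [0.4262, 0.0707], [0.6054, 0.1093], [0.4667, 0.1653]]
stand [0.49713696 0.04242812] 68.41964710548301 resid mm [[-1.1, -2.8], [-1.0, -4.3], [-0.9, 3.2], [3.0, 4.0]]
chip stand [-0.0209 -0.0802] xmin/max [-0.029 -0.084] [-0.012 -0.077]
```

View pics/z.png

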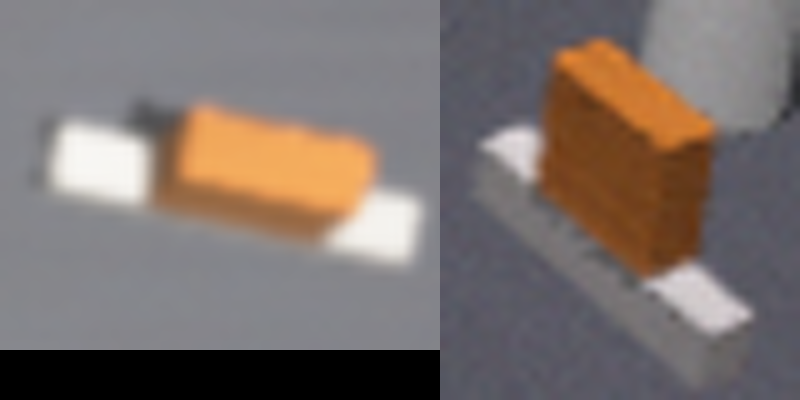

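The grip's top face corners are at top (404,175) to (422,186) and side (390,221) to (405,228). I'll triangulate these along with the spray can and the chips.

```bash
cat > m3.py <<'E'
from m import *
a=[(422.7,179.8),(421.8,185.8),(404.5,175.3),(402.8,183)];b=[(405.5,228),(400.3,230),(394.3,219),(389.5,221.2)]
P=np.array([tri(T,x,S,y)[0] for x,y in zip(a,b)]);print(np.round(P,4).tolist());c=P.mean(0)
l=(P[2]+P[3]-P[0]-P[1])[:2];print("grip c",c,"long axis deg",np.degrees(np.arctan2(l[1],l[0])),"len",np.linalg.norm(l)/2)
e=onplane(T,[(390,183.5-5.2),(394.0-4.2,185-.5)],.024)
# bar end edges (top face z .024), picked from crop
E=onplane(T,[(391,177.5),(389.8,184),(426.8,184.8),(425.8,191.3)],.024)[:,:2];print(np.round(E,3).tolist())
d=(E[0]+E[1]-E[2]-E[3])/2;print("bar c",E.mean(0),"len",np.linalg.norm(d),np.degrees(np.arctan2(d[1],d[0])))
print("can top",onplane(T,[(403.5,138)],.16))
o=np.array([.4989,.0457]);xs=np.array([.3763,.9264]);R=np.c_[xs,[-xs[1],xs[0]]]
print("chips",np.round((onplane(T,[(317.4,211.5),(315.9,220.4),(307.5,227.1),(304.5,235)],.066)[:,:2]-o)@R,4).tolist())
print("crease/apron end picks at .06/.047",np.round((onplane(T,[(312,198.3),(294.6,242)],.06)[:,:2]-o)@R,4).tolist(),np.round((onplane(T,[(283.5,187.8),(265.5,230.6)],.047)[:,:2]-o)@R,4).tolist())
E
python3 m3.py
```

```text
[[0.6293, -0.3256, 0.0786], [0.6093, -0.3214, 0.0782], [0.6438, -0.2685, 0.0773], [0.6208, -0.2642, 0.076]]
grip c [ 0.62579781 -0.29493713  0.07752001] long axis deg 77.16481231466985 len 0.05860374109443137
[[0.647, -0.236], [0.625, -0.232], [0.623, -0.354], [0.601, -0.35]]
bar c [ 0.6243491  -0.29298872] len 0.1208160792406441 78.43639851254572
can top [[ 0.74049903 -0.24975132  0.16      ]]
chips [[-0.0239, -0.0419], [-0.0302, -0.0141], [-0.0138, 0.0155], [-0.0146, 0.0419]]
crease/apron end picks at .06/.047 [[0.0084, -0.0752], [0.0061, 0.0738]] [[0.1082, -0.0736], [0.1071, 0.0759]]
```

The wanted scraper's grip centre is (0.626,-0.295) with its top at 0.078 m, which agrees with the stated 0.080. Its long axis is at 78°. The can at (0.740,-0.250) is close, so I'll grip 12 mm towards -y of centre. Moving there now.

{"fn": "carry_out", "kwargs": {"steps": [[0,0,-3.6,2.4,-4,0,1],[0,0,-7.2,4.7,-8.1,0,1],[0,0,-10.8,7.1,-12.1,0,1],[0,0,-14.4,9.4,-16.2,0,1],[0,0,-18,11.8,-20.2,0,1],[0,0,-21.6,14.1,-24.3,0,1],[0,0,-25.2,16.5,-28.3,0,1],[0,0,-28.8,18.8,-32.3,0,1],[0,0,-32.4,21.2,-36.4,0,1],[0,0,-36,23.5,-40.4,0,1],[0,0,-39.6,25.9,-44.5,0,1],[0,0,-43,28.2,-48.5,0,1]]}}

```text
time: 1.3
position: [0.4607, 0.1381, 0.1913]
tool_rot: [-1.548, -2.733, -0.0]
ft_force: [1.5, 0.3, 0.4]
grip_width: 1.003
grip_force: 0.0
```

{"fn": "carry_out", "kwargs": {"steps": [[0,0,-3.6,1.5,-4.1,0,1],[0,0,-7.2,3,-8.2,0,1],[0,0,-10.8,4.4,-12.3,0,1],[0,0,-14.4,5.9,-16.4,0,1],[0,0,-18,7.4,-20.5,0,1],[0,0,-21.6,8.9,-24.6,0,1],[0,0,-25.2,10.4,-28.7,0,1],[0,0,-28.8,11.8,-32.8,0,1],[0,0,-32.4,13.3,-36.9,0,1],[0,0,-36,14.8,-40.7,0,1],[0,0,-43,16.2,-44.5,0,1],[0,0,-43,16.2,-44.5,0,1]]}}

```text
time: 2.5
position: [0.6205, -0.3116, 0.1892]
tool_rot: [2.448, 1.967, -0.01]
ft_force: [-0.6, 0.1, 0.9]
grip_width: 1.0
grip_force: 0.0
```

{"fn": "carry_out", "kwargs": {"steps": [[0,0,0,0,0,-3,1],[0,0,0,0,0,-6,1],[0,0,0,0,0,-8,1],[0,0,0,0,0,-8,1]]}}

```text
time: 2.9
position: [0.6201, -0.3023, 0.1075]
tool_rot: [-2.434, -1.976, 0.004]
ft_force: [-0.7, 1.0, -0.2]
grip_width: 1.001
grip_force: 0.0
```

```bash
python3 - <<'E'
from h import *
a=grab("top")["pixels"];b=grab("side")["pixels"]
im=np.zeros((500,800,3),np.uint8)
im[:400,:400]=cv2.resize(a[130:230,360:460,::-1],(400,400));im[:400,400:]=cv2.resize(b[170:270,340:440,::-1],(400,400))
cv2.imwrite("pics/g.png",im);print(ctrl.get_state()["position"])
E
```

```text
[ 0.62233435 -0.30416464  0.11159841]
```

View pics/g.png

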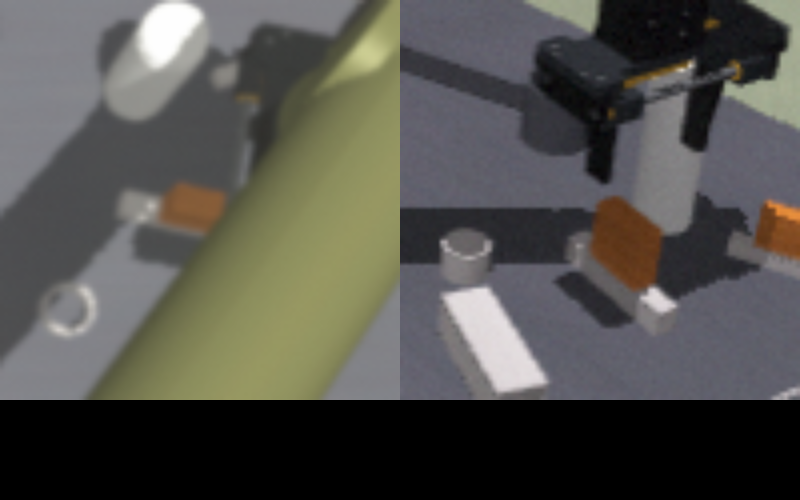

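The open fingers straddle the wanted scraper's grip (side crop, fingers at about (600,165) and (700,130), grip at (627,245)). In the top crop the can at (160,60) is clear of the gripper body at (280,60). Descending and gripping.

{"fn": "carry_out", "kwargs": {"steps": [[0,0,0,0,0,-3,1],[0,0,0,0,0,-6,1],[0,0,0,0,0,-7.5,1],[0,0,0,0,0,-7.5,1],[0,0,0,0,0,-7.5,0],[0,0,0,0,0,-7.5,0],[0,0,0,0,0,-7.5,0],[0,0,0,0,0,-7.5,0],[0,0,0,0,0,-7.5,0],[0,0,0,0,0,-7.5,0]], "squeeze": 45}}

```text
time: 4.0
position: [0.6223, -0.305, 0.0366]
tool_rot: [2.44, 1.979, 0.0]
ft_force: [1.1, 0.3, 0.4]
grip_width: 0.536
grip_force: 0.0
```

{"fn": "carry_out", "kwargs": {"steps": [[0,0,0,0,0,0,0],[0,0,0,0,0,0,0],[0,0,0,0,0,0,0],[0,0,0,0,0,0,0],[0,0,0,0,0,0,0],[0,0,0,0,0,0,0]]}}

```text
time: 4.6
position: [0.6224, -0.3049, 0.0364]
tool_rot: [2.44, 1.979, 0.0]
ft_force: [1.2, -0.6, -0.8]
grip_width: 0.275
grip_force: 44.9
```

{"fn": "carry_out", "kwargs": {"steps": [[0,0,0,0,0,4,0],[0,0,0,0,0,8,0],[0,0,4,0,0,11,0],[0,0,12,-1,2,11,0],[0,0,20,-2.7,5.5,11,0],[0,0,28,-4.4,9,11,0],[0,0,36,-6.1,12.5,11,0],[0,0,44,-7.8,16,11,0],[0,0,52,-9.5,19.5,11,0],[0,0,60,-11.2,23,11,0],[0,0,68,-12.9,26.5,11,0],[0,0,76,-13.8,28.5,11,0]]}}

```text
time: 5.8
position: [0.4814, -0.0166, 0.1452]
tool_rot: [-0.69, -3.061, -0.001]
ft_force: [1.0, -1.0, -4.5]
grip_width: 0.271
grip_force: 44.9
```

{"fn": "carry_out", "kwargs": {"steps": [[0,0,3.8,0,0,0,0],[0,0,3.8,0,0,-1,0],[0,0,3.8,0,0,-2,0],[0,0,3.8,0,0,-2,0],[0,0,3.8,0,0,-2,0]]}}

```text
time: 6.3
position: [0.4837, -0.0207, 0.1255]
tool_rot: [-0.606, -3.081, 0.002]
ft_force: [0.5, -0.4, -4.4]
grip_width: 0.267
grip_force: 44.9
```

```bash
python3 - <<'E'
from h import *
a=grab("top")["pixels"];b=grab("side")["pixels"]
im=np.zeros((400,800,3),np.uint8)
im[:,:400]=cv2.resize(a[160:260,240:340,::-1],(400,400));im[:,400:]=cv2.resize(b[140:240,250:350,::-1],(400,400))
cv2.imwrite("pics/p.png",im);s=ctrl.get_state();print(s["position"],s["tool_rot"],s["ft_force"],s["joint_positions"])
E
```

```text
[ 0.48446636 -0.02041675  0.12634651] [ 6.04693167e-01  3.08281495e+00 -3.59474564e-04] [-0.04761343  0.52891401 -3.95940043] [-5.30023510e-01  7.78595266e-04  5.21676419e-01  1.95169373e+00
 -1.69530737e-04  1.18923825e+00  1.17513103e+00]
```

View pics/p.png

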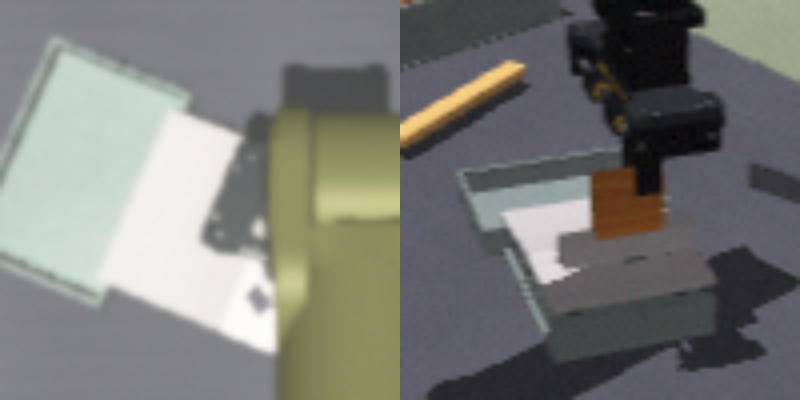

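The scraper hangs over the rear of the plate, parallel to its end edge (side crop, bar (558–695,240) over plate end (540–715,285)). The free-air force reading is about -4.2 N. Lowering it.

{"fn": "carry_out", "kwargs": {"steps": [[0,0,0,0,0,-1,0],[0,0,0,0,0,-2,0],[0,0,0,0,0,-2.5,0],[0,0,0,0,0,-2.7,0],[0,0,0,0,0,-2.7,0]]}}

```text
time: 6.9
position: [0.484, -0.0199, 0.0989]
tool_rot: [-0.602, -3.083, 0.001]
ft_force: [-0.4, 0.7, -3.3]
grip_width: 0.273
grip_force: 44.9
```

{"fn": "carry_out", "kwargs": {"steps": [[0,0,0,0,0,-0.1,0],[0,0,0,0,0,-0.2,0],[0,0,0,0,0,-0.2,0]]}}

```text
time: 7.2
position: [0.4844, -0.0199, 0.0975]
tool_rot: [0.602, 3.083, 0.0]
ft_force: [0.1, 0.3, -4.5]
grip_width: 0.271
grip_force: 44.9
```

{"fn": "carry_out", "kwargs": {"steps": [[0,0,0,0,0,-0.05,0],[0,0,0,0,0,-0.1,0],[0,0,0,0,0,-0.1,0]]}}

```text
time: 7.5
position: [0.4844, -0.0199, 0.0964]
tool_rot: [0.603, 3.083, 0.0]
ft_force: [-0.1, -0.8, -4.7]
grip_width: 0.269
grip_force: 44.9
```

{"fn": "carry_out", "kwargs": {"steps": [[0,0,0,0,0,-0.03,0],[0,0,0,0,0,-0.05,0],[0,0,0,0,0,-0.05,0]]}}

```text
time: 7.8
position: [0.4845, -0.0199, 0.0961]
tool_rot: [0.602, 3.083, 0.0]
ft_force: [-0.0, -0.1, -2.7]
grip_width: 0.27
grip_force: 44.9
```

{"fn": "carry_out", "kwargs": {"steps": [[0,0,0,0,0,-0.03,0],[0,0,0,0,0,-0.05,0],[0,0,0,0,0,-0.05,0]]}}

```text
time: 8.1
position: [0.4846, -0.0199, 0.0959]
tool_rot: [0.602, 3.083, 0.0]
ft_force: [-1.1, 0.2, 0.9]
grip_width: 0.27
grip_force: 44.9
```

{"fn": "carry_out", "kwargs": {"steps": [[0,0,0,0,0,-0.03,0],[0,0,0,0,0,-0.06,0],[0,0,0,0,0,-0.06,0]]}}

```text
time: 8.4
position: [0.4846, -0.0198, 0.0955]
tool_rot: [0.602, 3.083, 0.001]
ft_force: [-2.0, -1.2, 5.5]
grip_width: 0.273
grip_force: 44.9
```

{"fn": "carry_out", "kwargs": {"steps": [[0,0,0,0.1,0.2,0,0],[0,0,0,0.25,0.6,0,0],[0,0,0,0.4,1,0,0],[0,0,0,0.6,1.5,0,0],[0,0,0,0.75,1.85,0,0]]}}

```text
time: 8.9
position: [0.4917, -0.0046, 0.0954]
tool_rot: [0.604, 3.083, -0.007]
ft_force: [-3.7, -6.6, 5.6]
grip_width: 0.269
grip_force: 44.9
```

{"fn": "carry_out", "kwargs": {"steps": [[0,0,0,0.15,0.4,0,0],[0,0,0,0.3,0.75,0,0],[0,0,0,0.45,1.1,0,0],[0,0,0,0.6,1.5,0,0],[0,0,0,0.75,1.85,0,0]]}}

```text
time: 9.4
position: [0.4992, 0.0134, 0.0954]
tool_rot: [0.605, 3.083, -0.008]
ft_force: [-2.5, -6.7, 6.7]
grip_width: 0.272
grip_force: 44.9
```

{"fn": "carry_out", "kwargs": {"steps": [[0,0,0,0.15,0.35,0,0],[0,0,0,0.3,0.7,0,0],[0,0,0,0.4,1,0,0],[0,0,0,0.5,1.25,0,0],[0,0,0,0.5,1.25,0,0]]}}

```text
time: 9.9
position: [0.5044, 0.0263, 0.0954]
tool_rot: [0.604, 3.082, -0.007]
ft_force: [-2.0, -4.9, 5.8]
grip_width: 0.27
grip_force: 44.9
```

```bash
python3 - <<'E'
from h import *
a=grab("top")["pixels"];b=grab("side")["pixels"]
im=np.zeros((400,800,3),np.uint8)
im[:,:400]=cv2.resize(a[160:260,240:340,::-1],(400,400));im[:,400:]=cv2.resize(b[140:240,250:350,::-1],(400,400))
cv2.imwrite("pics/q.png",im);s=ctrl.get_state();print(s["position"],s["ft_force"],s["time"])
o=np.array([.4989,.0457]);xs=np.array([.3763,.9264]);R=np.c_[xs,[-xs[1],xs[0]]];print((s["position"][:2]-o)@R)
E
```

```text
[0.50439296 0.02631114 0.09537303] [-2.15876759 -5.88784509  6.56263624] 10.0
[-0.01589484 -0.0123847 ]
```

View pics/q.png

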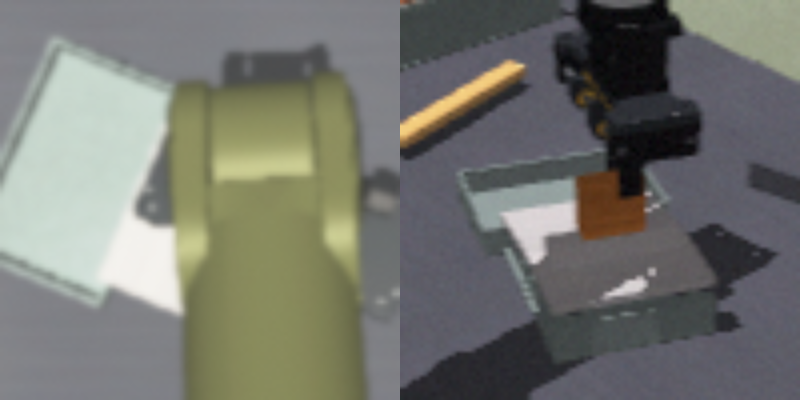

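Nothing is left behind the bar, which stands near stand x = -16 mm with the plate behind it bare. The contact force is about 10.5 N. I'll push on to the crease, still level.

{"fn": "carry_out", "kwargs": {"steps": [[0,0,0,0.15,0.4,0,0],[0,0,0,0.3,0.8,0,0],[0,0,0,0.5,1.2,0,0],[0,0,0,0.65,1.6,0,0],[0,0,0,0.75,1.85,0,0],[0,0,0,0.75,1.85,0,0]]}}

```text
time: 10.6
position: [0.5119, 0.0448, 0.0954]
tool_rot: [0.604, 3.083, -0.007]
ft_force: [-2.3, -6.4, 6.2]
grip_width: 0.27
grip_force: 44.9
```

{"fn": "carry_out", "kwargs": {"steps": [[-1.5,0.6,0,0.04,0.1,0,0],[-3,1.2,0,0.08,0.2,-0.01,0],[-4.5,1.8,0,0.12,0.3,-0.01,0],[-6,2.45,0,0.17,0.42,-0.02,0],[-6,2.45,0,0.17,0.42,-0.02,0]]}}

```text
time: 11.1
position: [0.514, 0.0509, 0.095]
tool_rot: [-0.596, -3.058, 0.179]
ft_force: [-1.9, -3.2, 5.6]
grip_width: 0.271
grip_force: 44.9
```

{"fn": "carry_out", "kwargs": {"steps": [[0,0,0,0.15,0.35,-0.04,0],[0,0,0,0.3,0.7,-0.09,0],[0,0,0,0.45,1.1,-0.13,0],[0,0,0,0.56,1.39,-0.17,0],[0,0,0,0.56,1.39,-0.17,0]]}}

```text
time: 11.6
position: [0.5195, 0.065, 0.0932]
tool_rot: [-0.598, -3.058, 0.176]
ft_force: [-0.5, -3.6, 4.7]
grip_width: 0.272
grip_force: 44.9
```

{"fn": "carry_out", "kwargs": {"steps": [[0,0,0,0.15,0.37,-0.06,0],[0,0,0,0.3,0.74,-0.11,0],[0,0,0,0.45,1.11,-0.16,0],[0,0,0,0.6,1.48,-0.2,0],[0,0,0,0.75,1.85,-0.25,0],[0,0,0,0.75,1.85,-0.25,0]]}}

```text
time: 12.2
position: [0.5267, 0.0861, 0.09]
tool_rot: [-0.596, -3.058, 0.171]
ft_force: [0.5, -1.7, 0.9]
grip_width: 0.268
grip_force: 44.9
```

{"fn": "carry_out", "kwargs": {"steps": [[-0.6,0.25,0,0.02,0.04,-0.04,0],[-1.2,0.5,0,0.04,0.08,-0.07,0],[-1.85,0.75,0,0.05,0.12,-0.09,0],[-1.85,0.75,0,0.05,0.12,-0.09,0]]}}

```text
time: 12.6
position: [0.5272, 0.0871, 0.0894]
tool_rot: [-0.593, -3.048, 0.226]
ft_force: [-1.1, 1.9, 2.3]
grip_width: 0.268
grip_force: 44.9
```

{"fn": "carry_out", "kwargs": {"steps": [[0,0,0,0.15,0.37,-0.09,0],[0,0,0,0.3,0.74,-0.15,0],[0,0,0,0.45,1.11,-0.21,0],[0,0,0,0.6,1.48,-0.27,0],[0,0,0,0.75,1.85,-0.33,0]]}}

```text
time: 13.1
position: [0.5345, 0.1018, 0.0866]
tool_rot: [-0.598, -3.046, 0.231]
ft_force: [-1.5, -3.3, 4.8]
grip_width: 0.267
grip_force: 44.9
```

{"fn": "carry_out", "kwargs": {"steps": [[0,0,0,0.15,0.37,-0.06,0],[0,0,0,0.3,0.74,-0.12,0],[0,0,0,0.45,1.11,-0.18,0],[0,0,0,0.6,1.48,-0.24,0],[0,0,0,0.75,1.85,-0.31,0]]}}

```text
time: 13.6
position: [0.5423, 0.1225, 0.0831]
tool_rot: [-0.596, -3.047, 0.227]
ft_force: [-1.3, -4.5, 4.4]
grip_width: 0.268
grip_force: 44.9
```

{"fn": "carry_out", "kwargs": {"steps": [[0,0,0,0.15,0.37,-0.06,0],[0,0,0,0.3,0.74,-0.12,0],[0,0,0,0.45,1.11,-0.18,0],[0,0,0,0.6,1.48,-0.24,0],[0,0,0,0.68,1.67,-0.28,0]]}}

```text
time: 14.1
position: [0.549, 0.1403, 0.0802]
tool_rot: [-0.595, -3.047, 0.225]
ft_force: [-2.1, -3.9, 4.8]
grip_width: 0.268
grip_force: 44.9
```

{"fn": "carry_out", "kwargs": {"steps": [[0,0,0,0.1,0.25,-0.04,0],[0,0,0,0.2,0.5,-0.08,0],[0,0,0,0.22,0.55,-0.09,0],[0,0,0,0.22,0.55,-0.09,0]]}}

```text
time: 14.5
position: [0.5512, 0.1456, 0.0794]
tool_rot: [-0.595, -3.048, 0.225]
ft_force: [-1.0, -3.3, 3.9]
grip_width: 0.272
grip_force: 44.9
```

```bash
python3 - <<'E'
from h import *
a=grab("top")["pixels"];b=grab("side")["pixels"]
im=np.zeros((400,800,3),np.uint8)
im[:,:400]=cv2.resize(a[155:255,230:330,::-1],(400,400));im[:,400:]=cv2.resize(b[140:240,250:350,::-1],(400,400))
cv2.imwrite("pics/r.png",im);s=ctrl.get_state();print(s["position"],s["ft_force"],s["time"])
E
```

```text
[0.55116719 0.14553384 0.07936329] [-0.1561261  -2.72533826  3.90479446] 14.6
```

View pics/r.png

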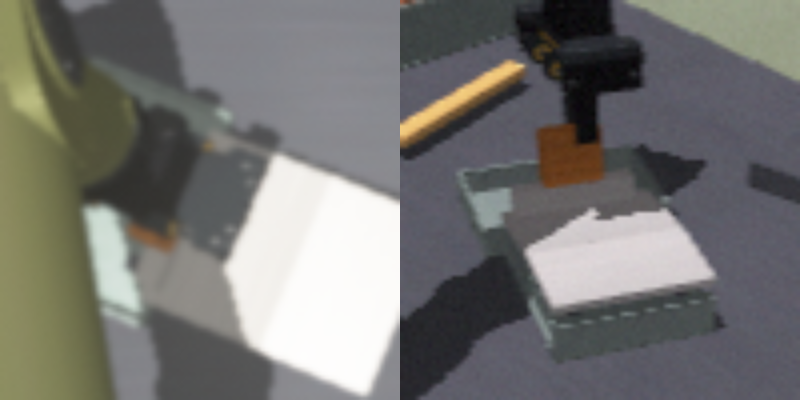

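The sweep has reached the apron end, with plate and apron clear behind the bar. I'll push a few millimetres more so everything drops, then lift off.

{"fn": "carry_out", "kwargs": {"steps": [[0,0,0,0.1,0.25,-0.04,0],[0,0,0,0.2,0.46,-0.07,0],[0,0,0,0.2,0.46,-0.07,0],[0,0,0,0.2,0.46,-0.07,0]]}}

```text
time: 15.0
position: [0.5532, 0.1502, 0.0786]
tool_rot: [-0.595, -3.048, 0.225]
ft_force: [-1.3, -2.3, 2.7]
grip_width: 0.267
grip_force: 44.9
```

{"fn": "carry_out", "kwargs": {"steps": [[0,0,0,0,0,2,0],[0,0,0,0,0,5,0],[0,0,0,0,0,9,0],[4,-1.6,0,0,0,12,0],[7.85,-3.2,0,0,0,12,0],[7.85,-3.2,0,0,-4,12,0],[7.85,-3.2,0,0,-8,12,0],[7.85,-3.2,0,0,-12,12,0],[7.85,-3.2,0,0,-16,12,0],[7.85,-3.2,0,0,-20,12,0],[7.85,-3.2,0,0,-24,12,0],[7.85,-3.2,0,0,-28,12,0]]}}

```text
time: 16.2
position: [0.5534, -0.1299, 0.1974]
tool_rot: [0.601, 3.083, 0.004]
ft_force: [1.5, 0.4, -4.9]
grip_width: 0.27
grip_force: 44.9
```

```bash
python3 - <<'E'
from h import *
a=grab("top")["pixels"];b=grab("side")["pixels"]
im=np.zeros((600,800,3),np.uint8)
im[:300,:400]=cv2.resize(a[155:230,225:325,::-1],(400,300));im[:300,400:]=cv2.resize(b[155:215,255:335,::-1],(400,300))
im[300:,:400]=cv2.resize(a[110:335,180:480,::-1],(400,300));im[300:,400:]=cv2.resize(b[110:335,180:480,::-1],(400,300))
cv2.imwrite("pics/s.png",im);s=ctrl.get_state();print(s["position"],s["tool_rot"],s["ft_force"],s["time"])
E
```

```text
[ 0.55207367 -0.13762208  0.19781522] [ 0.61744934  3.07900175 -0.00528021] [-0.78646846 -1.40650342 -2.89992399] 16.3
```

View pics/s.png

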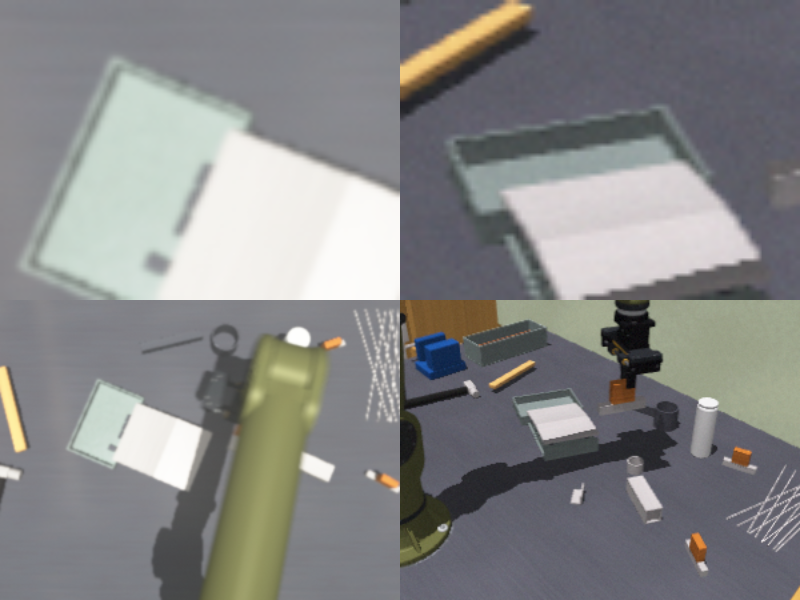

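All four chips lie in the tray just beyond the apron end (top crop (155,262), (185,220), (195,190) and (205,170)). The plate and apron are bare. Next I need a free spot beside the stand.

```bash
python3 - <<'E'
from m import *
o=np.array([.4989,.0457]);xs=np.array([.3763,.9264]);R=np.c_[xs,[-xs[1],xs[0]]]
n=["ring","abit","box_l","box_r","plong","iron_l","iron_r","traycorner"]
W=onplane(T,[(377,207),(373,262),(393,224),(428,240),(348,140),(287,149),(331,139),(288,178)],.02)[:,:2]
for a,w in zip(n,W):print(a,w.round(3),((w-o)@R).round(3))
E
```

```text
ring [ 0.549 -0.188] [-0.198 -0.135]
abit [ 0.371 -0.172] [-0.25   0.037]
box_l [ 0.493 -0.239] [-0.266 -0.102]
box_r [ 0.441 -0.352] [-0.39  -0.097]
plong [ 0.777 -0.095] [-0.025 -0.311]
iron_l [0.746 0.112] [ 0.154 -0.204]
iron_r [ 0.781 -0.037] [ 0.029 -0.292]
traycorner [0.646 0.107] [ 0.112 -0.113]
```

{"fn": "carry_out", "kwargs": {"steps": [[0,0,0,-4,1,0,0],[0,0,0,-8,2.2,0,0],[0,0,0,-10.2,3,0,0],[0,0,0,-10.2,3,-2,0],[0,0,0,-10.2,3,-5,0],[0,0,0,-10.2,3,-8,0],[0,0,0,-10.2,3,-10,0],[0,0,0,-10.2,3,-10,0],[0,0,0,-10.2,3,-10,0]]}}

```text
time: 17.2
position: [0.4512, -0.0995, 0.0985]
tool_rot: [-0.602, -3.083, -0.001]
ft_force: [0.6, -0.4, -4.2]
grip_width: 0.271
grip_force: 45.0
```

{"fn": "carry_out", "kwargs": {"steps": [[0,0,0,0,0,-2,0],[0,0,0,0,0,-4,0],[0,0,0,0,0,-5.5,0],[0,0,0,0,0,-5.9,0],[0,0,0,0,0,-6.05,0],[0,0,0,0,0,-6.1,0],[0,0,0,0,0,-6.1,0]]}}

```text
time: 17.9
position: [0.4523, -0.1003, 0.0388]
tool_rot: [0.602, 3.081, 0.001]
ft_force: [-0.1, 0.2, -4.1]
grip_width: 0.272
grip_force: 45.0
```

{"fn": "carry_out", "kwargs": {"steps": [[0,0,0,0,0,-0.05,0],[0,0,0,0,0,-0.1,0],[0,0,0,0,0,-0.1,0]]}}

```text
time: 18.2
position: [0.453, -0.1006, 0.038]
tool_rot: [0.602, 3.079, 0.001]
ft_force: [1.9, -0.5, 2.0]
grip_width: 0.27
grip_force: 45.0
```

{"fn": "carry_out", "kwargs": {"steps": [[0,0,0,0,0,-0.05,0],[0,0,0,0,0,-0.05,0]]}}

```text
time: 18.4
position: [0.4534, -0.1007, 0.0376]
tool_rot: [0.602, 3.079, 0.001]
ft_force: [4.8, -0.7, 5.9]
grip_width: 0.267
grip_force: 45.0
```

```bash
python3 - <<'E'
from h import *
a=grab("top")["pixels"];b=grab("side")["pixels"]
im=np.zeros((600,800,3),np.uint8)
im[:,:400]=cv2.resize(a[160:310,290:390,::-1],(400,600));im[:,400:]=cv2.resize(b[180:300,260:340,::-1],(400,600))
cv2.imwrite("pics/u.png",im);s=ctrl.get_state();print(s["position"],s["tool_rot"],s["ft_force"],s["torque"],s["joint_positions"],s["time"])
E
```

```text
[ 0.45339406 -0.10073391  0.03755934] [6.01928886e-01 3.07889955e+00 7.28223872e-04] [ 3.51642996 -1.57522776  6.13314066] [-0.12275565 -0.64050024 -0.02624357] [-0.42982614  0.06051197  0.61265542  2.09742151 -0.04208732  0.9906377
  1.38955725] 18.5
```

View pics/u.png

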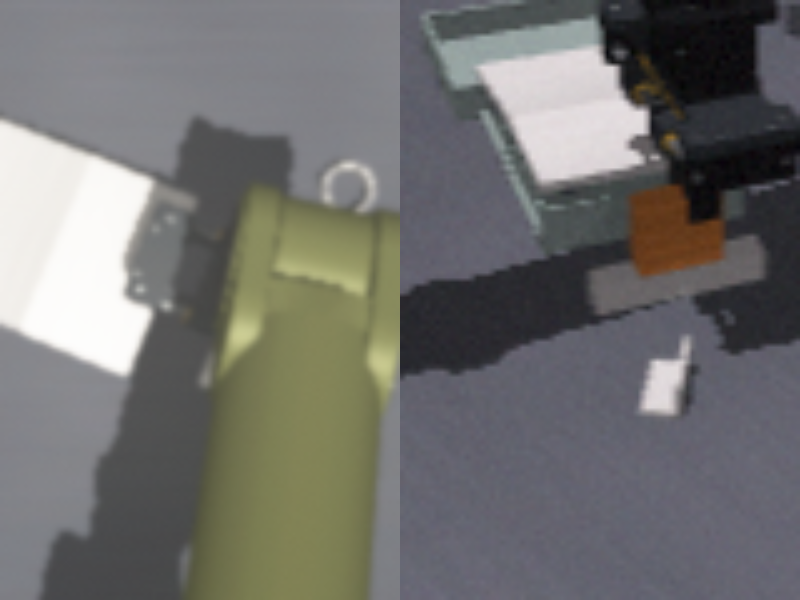

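The scraper rests on the bench behind the plate end (side crop, bar (590–765,275)), clear of the ring (350,185) and the small angle (665,385). The moment shows one end touching first, by about 1°, so I'll level it, release gently and lift straight up.

{"fn": "carry_out", "kwargs": {"steps": [[-0.2,-0.5,0,0,0,0,0],[-0.4,-1,0,0,0,0,0],[-0.4,-1,0,0,0,0,0]]}}

```text
time: 18.8
position: [0.4537, -0.1008, 0.0379]
tool_rot: [0.598, 3.06, -0.005]
ft_force: [3.7, -2.2, 7.4]
grip_width: 0.27
grip_force: 45.0
```

{"fn": "carry_out", "kwargs": {"steps": [[0,0,0,0,0,0,0.5],[0,0,0,0,0,0,0.5],[0,0,0,0,0,0,0.5],[0,0,0,0,0,0,0.5],[0,0,0,0,0,0,0.5],[0,0,0,0,0,0,0.5],[0,0,0,0,0,0,0.5]]}}

```text
time: 19.5
position: [0.451, -0.1003, 0.0361]
tool_rot: [0.599, 3.065, -0.005]
ft_force: [-0.3, -0.1, 0.3]
grip_width: 0.5
grip_force: 0.0
```

{"fn": "carry_out", "kwargs": {"steps": [[0,0,0,0,0,1,0.5],[0,0,0,0,0,3,0.5],[0,0,0,0,0,7,0.5],[0,0,0,0,0,11,0.5],[0,0,0,0,0,15,0.5],[0,0,0,4,-4,15,0.5],[0,0,0,8,-8,15,0.5],[0,0,0,12,-12,15,0.5],[0,0,0,15,-15,15,0.5],[0,0,0,15,-15,15,0.5],[0,0,0,15,-15,15,0.5]]}}

```text
time: 20.6
position: [0.6011, -0.2521, 0.1855]
tool_rot: [0.603, 3.066, -0.009]
ft_force: [0.6, 0.7, -0.5]
grip_width: 0.5
grip_force: 0.0
```

```bash
python3 - <<'E'
from m import *
t=grab("top");s=grab("side")
for n,d,roi in(("T",t,(300,180,400,290)),("S",s,(260,180,350,280))):
    for c in blobs(d,roi,(5,100,60),(18,255,255),15):
        r=cv2.minAreaRect(c);print(n,np.round(r[0],1),np.round(r[1],1),round(r[2]),np.round(r[0] if n=="S" else onplane(d,[r[0]],.07)[0],3))
st=ctrl.get_state();print(st["position"],st["ft_force"],st["time"])
# predicted grip corners, if standing upright at the release spot
c=np.array([.4517-.0102,-.1003+.0041]);xs=np.array([.3763,.9264]);ys=np.array([-.9264,.3763])
P=[[*(c+a*.012*xs+b*.03*ys),.08] for a,b in((-1,-1),(1,-1),(1,1),(-1,1))]
P+=[[*(c-.012*xs+b*.03*ys),.024] for b in(-1,1)]
print(proj(s,P).round(1).tolist())
m=cv2.inRange(cv2.cvtColor(s["pixels"],cv2.COLOR_RGB2HSV),(5,100,60),(18,255,255))[180:280,260:350]
y,x=np.nonzero(m);print("seen box",x.min()+260,x.max()+260,y.min()+180,y.max()+180)
E
```

```text
T [350.3 238.8] [ 7.9 17.7] 18 [ 0.443 -0.095  0.07 ]
S [315. 225.] [18. 18.] 90 [315. 225.]
[ 0.60039552 -0.2495919   0.1864251 ] [-0.65958685  0.91964762  0.32174732] 20.7
[[324.4, 218.9], [322.0, 215.0], [304.9, 218.3], [307.1, 222.2], [324.1, 232.5], [307.2, 235.9]]
seen box 306 324 216 234
```

The scraper's grip is seen where an upright pose at the release spot predicts it, within about 2 px. Everything is at rest and the arm is clear, so I'm handing in.

```bash
python3 -c "
from bench import ctrl
print(ctrl.close_job())"
```

```text
the job is handed in; nothing more can be done
None
```

The four clippings were swept into the tray with readings of about 5–11 N on the steel (aim 10 N, dipping to 5 N once on the slope), the scraper stands upright on the bench behind the plate end of the stand, and the job is handed in with no verdict returned.

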